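# Turn the gift tins face up and ring them up

### The arm

A 7-joint arm with a two-finger parallel gripper is mounted at the origin on the work surface. World frame = base frame: x ahead of the robot, y to its left, z up, the work surface at z = 0. Lengths are in mm, angles in rad, forces in N, time in s.
With the tool pointing down it reaches from about 400 to 875 mm from the base axis. Payload 19.3 kg.
Tool frame: the origin (TCP) lies at the very end of the fingers, on their centre line; the grasp point (between the pads) lies 19 mm behind it (grip_point_offset is the z of the grasp point in the tool frame, in mm); z points along the fingers, x is the direction in which the jaws open and shut, and the axes are right-handed (so a half turn about z gives the same grasp; the last joint's range is limited). The gripper opens to 85 mm and grips with 20 to 120 N. Pads are 22 mm wide; open, the fingers measure 114 mm over their backs; the gripper's body (76 mm by 85 mm) begins 54 mm behind the grasp point. The pads swing forward as they close: fully open they stand 13 mm farther back than shut.
Start: joints at [-1.185, 0.521, -0.036, 1.599, 0.021, 1.021, -0.113], TCP at [275.129, 561.176, 231.291] pointing down, gripper open.
Joint ranges: [-2.91, 2.91], [-0.3, 2.13], [-1.5, 1.42], [0.17, 2.43], [-1.26, 4.41], [0.16, 1.93], [-2.52, 2.52]. Speed limits (rad/s): [1.89, 1.89, 2.39, 2.39, 3.01, 3.01, 3.01].

### API

Orientations are given as a 3x3 rotation matrix whose columns are the frame's x, y, z axes.
In Python, from workcell import movep, movel, goto_joints, open_gripper, clamp, wait, inverse_kinematics, read_state, camera, PlanningError, finish_job, grip_point_offset gives the robot as it stands. Calls block until the motion is done:
- movep(position, orientation): joint-space move of the TCP to a pose.
- movel(position, frame=None, max_speed=150, guard=None): straight line of the TCP; frame=None keeps the orientation; max_speed is the mean speed in mm/s. With guard (N) it stops when the force on the tool has changed by that much, and returns True; else False.
- goto_joints(angles): joint-space move.
- open_gripper() and clamp(): open the fingers fully, or close them until they stop; the grip force is fixed at half the most.
- wait(seconds).
- inverse_kinematics(position, orientation): joint angles nearest the present ones, or None.
- read_state(): the state.
- camera(name): name is "scene" or "side" or "wrist"; returns a dict with "image" (384x512x3 uint8, blue, green, red), "range_z" (384x512 float32, mm along the optical axis (not along the pixel's ray), 0 where there is no reading), "fx", "fy", "cx", "cy" (pixels), "dist_coeffs" ([k1, k2, p1, p2, k3] as OpenCV has them; the pictures are not rectified), "cam_to_world" (4x4, takes a point from camera to world coordinates). Camera axes: x right, y up, looking along -z (the intrinsics and any distortion apply to the point x, -y, -z); pixel columns grow to the right and rows downward; lengths in mm; the calibration is good to about 2 mm. A picture is of the moment at which its call begins.
A pose or a line that the arm cannot do raises PlanningError and nothing moves.
- finish_job(): hands the job in, once; it reports no verdict.
The state is a dict: "time": time; "qpos": joint angles; "qvel": joint speeds; "joint_efforts": joint torques, N m; "eef_pos": TCP position; "tool_rot": TCP orientation; "ft_force": force on the tool from outside, world axes, zero at the start; "torque": the same for the moment, N m; "finger_gap": finger opening in mm.
Only numpy, scipy, OpenCV 4.12 (cv2) and the standard library are available. Lean on these libraries where they do the work, as an engineer would, in place of code of your own. Each camera call takes 0.05 s, during which the arm holds its last target. There are 200 camera calls.

### The job

Press the blue key on the till to open the sale. Then take the gift tins, which lie face down on the counter, turn every one face up by way of the turn-over chute (set it on the chute's deck and push it over the edge so that it flips down the ramp), and lay them all flat in the wooden tray, face up, not on top of one another. When all are in the tray press the yellow key, then the green key, one key at a time; do not shift the other things on the counter.

Things in the scene. Friction and masses are not known exactly. Their poses are not given: they have to be found in the camera images.
- tin_red_center (a point): centre of a flat gift tin, 100 x 62 x 22 mm, about 120 g, gripped across its 62 mm width; red lid with a printed label, bare-metal base. x along the 100 mm length, y across the width, z out of the base: z up means face down (bare metal on top), z down means face up (lid and label on top). Starts face down on the counter; absent in some runs
- tin_blue_center (a point): centre of a flat gift tin, 100 x 62 x 22 mm, about 120 g, gripped across its 62 mm width; blue lid with a printed label, bare-metal base. x along the 100 mm length, y across the width, z out of the base: z up means face down (bare metal on top), z down means face up (lid and label on top). Starts face down on the counter; absent in some runs
- tin_green_center (a point): centre of a flat gift tin, 100 x 62 x 22 mm, about 120 g, gripped across its 62 mm width; green lid with a printed label, bare-metal base. x along the 100 mm length, y across the width, z out of the base: z up means face down (bare metal on top), z down means face up (lid and label on top). Starts face down on the counter; absent in some runs
- chute: fixed turn-over chute, 335 x 120 mm, open at the sides; origin on the counter, x axis downhill. Along x: grey-topped wooden deck (100 mm high) from -167 to -42 mm, grey slope falling 59 degrees to a notch at 0 to 26 mm (floor 30 mm high), orange lip 5 mm thick and 44 mm high, white ramp falling 24 degrees from +31 to +112 mm, flat foot 8 mm high to +162 mm, a stop 20 mm high
- chute_deck (a point): on the deck's top (100 mm up), centre line, 58 mm behind the deck's edge: set a tin's centre here, length along x (downhill; axes as the chute's). Push it squarely from behind, just above the deck, at 40 to 80 mm/s; it tips into the notch once the pusher is 0 to 20 mm past this point and leans there. Rarely one slides down unturned: put it through again
- chute_notch (a point): middle of the notch's floor, 30 mm up, 55 mm beyond the deck's edge; axes as the chute's. The tin's nose drops in here; it leans back 45 to 60 degrees, tail just above deck height. Go on pushing the tail forward, rising about 20 mm with it over the next 60 mm (a level push may bind), until over the notch: it topples past the lip onto the ramp
- chute_ramp (a point): middle of the white ramp's surface, 26 mm up; axes as the chute's. A turned tin comes to rest lying on the ramp about here (it may slide a little lower), so tilted 24 degrees, nose down to +x; its sides are free for the fingers
- tray: fixed shallow wooden tray, 330 mm along its x axis, 150 mm along y, walls 14 mm high and 5 mm thick, floor 5 mm thick; origin under its centre at counter height. Three tins fit along its x axis, lengthwise, 105 mm apart
- key_blue_top (a point): centre of the top face of the blue key (28 mm across, about 53 mm above the counter, in a black collar 44 mm across); presses straight down. The three keys stand 60 mm apart in a row, their colours in any order
- key_yellow_top (a point): centre of the top face of the yellow key (28 mm across, about 53 mm above the counter, in a black collar 44 mm across); presses straight down. The three keys stand 60 mm apart in a row, their colours in any order
- key_green_top (a point): centre of the top face of the green key (28 mm across, about 53 mm above the counter, in a black collar 44 mm across); presses straight down. The three keys stand 60 mm apart in a row, their colours in any order
- key_blue (a joint): blue spring key on the till; value is how far it is pressed, 0 to 0.006 m; fully down takes about 5 N; counts as pressed beyond 0.0045
- key_yellow (a joint): yellow spring key on the till; value is how far it is pressed, 0 to 0.006 m; fully down takes about 5 N; counts as pressed beyond 0.0045
- key_green (a joint): green spring key on the till; value is how far it is pressed, 0 to 0.006 m; fully down takes about 5 N; counts as pressed beyond 0.0045
- sweet_jar: glass jar of sweets with red cap, to be left alone; origin at the centre of its underside
- mug: blue mug, to be left alone; origin at the centre of its underside
- calculator: desk calculator, to be left alone; origin at the centre of its underside
- tape_dispenser: tape dispenser, to be left alone; origin at the centre of its underside
- paperweight: brass paperweight, to be left alone; origin at the centre of its underside
- account_book: account book, to be left alone; origin at the centre of its underside
- stapler: stapler, to be left alone; origin at the centre of its underside
Things that resemble listed ones, but are neither listed nor needed, are in the scene too. Leave any orange or turquoise look-alike of the part that bears tin_green_center alone.

How it is judged:
By the outcome, as a careful person would: the job done as asked, in the order asked, and still so for the second after the job is handed in, with the robot touching nothing.
Of tin_red, tin_blue, tin_green only 2 to 3 are there at a start; the rules pass over those that are not, and their reading is None.
At some moment in a run one of tin_red, tin_blue, tin_green may be knocked a few centimetres aside while the robot is not near it.
It also fails if it takes over 210 s, if anything falls off the work surface, if the arm or the gripper's body presses on something with over 40 N, if the wrist force passes 120 N, or if a joint passes its speed limit or range.

## Working session

There is one attempt and no reset: what is moved stays moved. The work goes in short steps, each a Python script; the robot and the scene stay as the last script left them, time stands still between calls to the robot, and variables do not carry over. Pictures are saved under pics/ and viewed, about 12 in all and at most 16, crops included, and the job is handed in when it is done.

```bash
ls; mkdir -p pics
cat > h.py <<'E'
import numpy as np, cv2
from workcell import *
def P(c,u,v,z=None):
    "pixel -> world: on plane z (mm) or, z=None, by range"
    K=np.array([[c['fx'],0,c['cx']],[0,c['fy'],c['cy']],[0,0,1]])
    n=cv2.undistortPoints(np.array([[[u,v]]],float),K,np.array(c['dist_coeffs'],float))[0,0]
    T=np.array(c['cam_to_world']); d=np.array([n[0],-n[1],-1.])
    if z is None: return (T@np.r_[d*c['range_z'][int(round(v)),int(round(u))],1])[:3]
    w=T[:3,:3]@d; o=T[:3,3]; return o+w*(z-o[2])/w[2]
def save(c,name,crop=None,s=1):
    im=c['image']
    if crop: im=im[crop[1]:crop[3],crop[0]:crop[2]]
    cv2.imwrite('pics/'+name,cv2.resize(im,None,fx=s,fy=s,interpolation=cv2.INTER_CUBIC))
def cloud(c):
    "world coords of every pixel (H,W,3), nan where no range"
    H,W=c['range_z'].shape
    K=np.array([[c['fx'],0,c['cx']],[0,c['fy'],c['cy']],[0,0,1]])
    uv=np.stack(np.meshgrid(np.arange(W),np.arange(H)),-1).reshape(-1,1,2).astype(float)
    n=cv2.undistortPoints(uv,K,np.array(c['dist_coeffs'],float))[:,0]
    r=c['range_z'].reshape(-1).astype(float); r[r==0]=np.nan
    p=np.c_[n[:,0]*r,-n[:,1]*r,-r]; T=np.array(c['cam_to_world'])
    return (p@T[:3,:3].T+T[:3,3]).reshape(H,W,3)
def down(yaw):
    "tool down, jaw axis x at yaw"
    c,s=np.cos(yaw),np.sin(yaw); return np.array([[c,s,0],[s,-c,0],[0,0,-1.]])
E
python3 - <<'E'
from h import *
import pickle
D={}
for n in('scene','side'):
    c=camera(n);D[n]=c;save(c,n+'0.png',s=1.5)
    print(n,np.round(c['cam_to_world'],2).tolist(),c['fx'],c['dist_coeffs'])
pickle.dump(D,open('d0.pkl','wb'))
s=read_state();print(s['time'],s['eef_pos'],s['tool_rot'],grip_point_offset)
E
```

```text
pics
scene [[0.32, -0.67, 0.67, 1567.37], [0.95, 0.23, -0.22, -369.4], [-0.01, 0.7, 0.71, 1199.67], [0.0, 0.0, 0.0, 1.0]] 442.05778085495797 [-0.11631045  0.          0.          0.          0.        ]
side [[0.82, 0.45, -0.35, 24.28], [-0.57, 0.63, -0.53, -754.71], [-0.02, 0.63, 0.77, 1138.09], [0.0, 0.0, 0.0, 1.0]] 455.9355088175049 [-0.03098633  0.          0.          0.          0.        ]
0.1 [275.00942602 560.92585081 230.78521165] [[ 4.40161232e-01  8.97918681e-01 -3.63379447e-04]
 [ 8.97918216e-01 -4.40161376e-01 -9.16798364e-04]
 [-9.83155975e-04  7.72540732e-05 -9.99999514e-01]] -18.700000000000003
```

View pics/scene0.png

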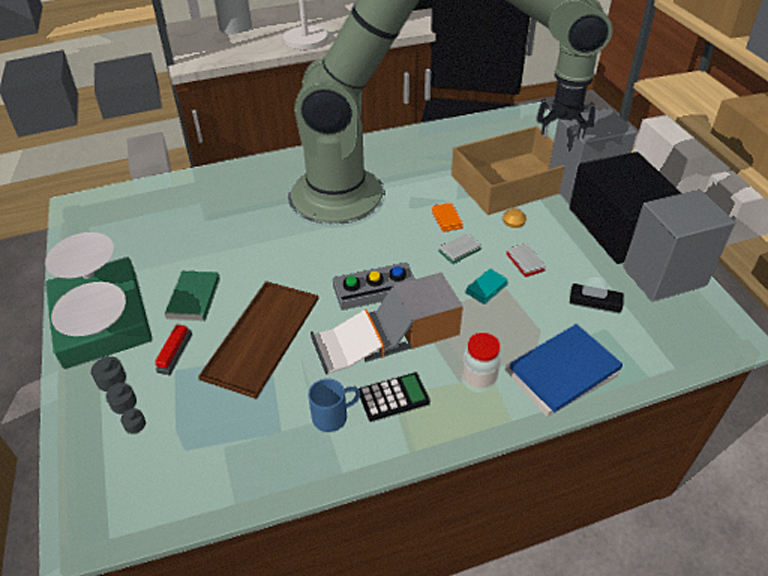

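View pics/side0.png

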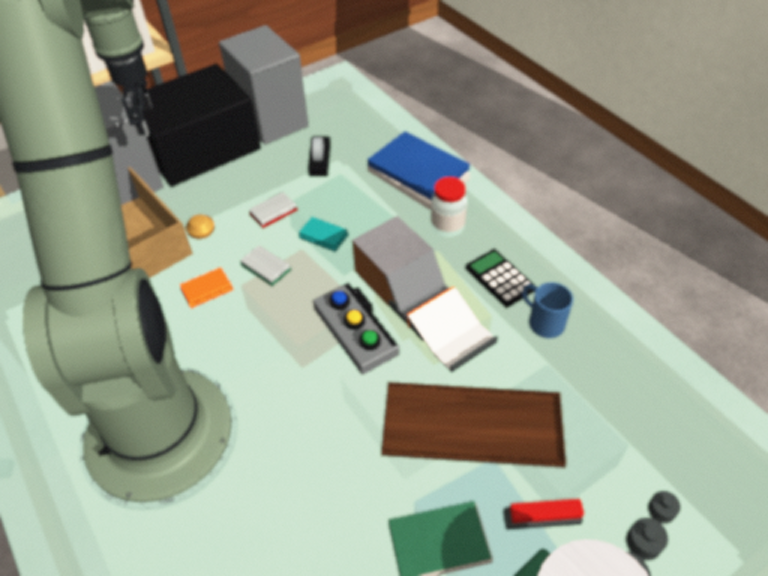

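Counted pictures: 2. In the scene view (at 1.5× scale), two bare-metal tins show a green rim (460,248) and a red rim (526,260). The orange (447,217) and turquoise (486,286) ones are look-alikes, and there is no blue tin. The chute deck is at (430,293) with its ramp at (350,340). The tray is at (260,337). The keys are green (351,283), yellow (375,277) and blue (398,271).

```bash
cat > m.py <<'E'
from h import *
import pickle
D=pickle.load(open('d0.pkl','rb'))
def rect(pts):
    (c,s,a)=cv2.minAreaRect(pts[:,:2].astype(np.float32)); 
    b=cv2.boxPoints((c,s,a)); e=b[1]-b[0]; f=b[2]-b[1]; l=e if np.hypot(*e)>np.hypot(*f) else f
    return np.round(c,1),np.round(sorted(s)[::-1],1),round(float(np.degrees(np.arctan2(l[1],l[0]))%180),1)
def comp(mask,uv):
    n,l=cv2.connectedComponents(mask.astype(np.uint8)); k=l[uv[1],uv[0]]; return (l==k) if k else None
if __name__=='__main__':
  for n,seeds in (('scene',dict(tin_g=(307,164),tin_r=(350,172),orange=(298,144),turq=(325,188),deck=(290,193),tray=(170,228))),
                ('side',dict(tin_g=(176,176),tin_r=(182,139),orange=(138,192),turq=(216,154),deck=(264,165),tray=(316,282)))):
    c=D[n];W=cloud(c);z=W[...,2];print(n,c['range_z'].min(),np.isnan(z).mean())
    for k,(u,v) in seeds.items():
        lo,hi={'deck':(94,106),'tray':(-5,25)}.get(k,(16,28))
        m=(z>lo)&(z<hi)
        if k=='tray':
            h=cv2.cvtColor(c['image'],cv2.COLOR_BGR2HSV); m=((h[...,0]<20)&(h[...,1]>90)&(h[...,2]<150)&(z>0))
        m=comp(m,(u,v))
        print(k,np.round(W[v,u],1), None if m is None else (m.sum(),rect(W[m]),round(float(np.median(W[m][:,2])),1)))
    h=cv2.cvtColor(c['image'],cv2.COLOR_BGR2HSV)
    for k,(u,v) in (dict(kg=(234,188),ky=(249,184),kb=(265,181)) if n=='scene' else dict(kb=(226,198),ky=(236,211),kg=(246,225))).items():
        lo,hi={'kg':(45,85),'ky':(18,38),'kb':(100,130)}[k]
        m=(h[...,0]>lo)&(h[...,0]<hi)&(h[...,1]>130)&(h[...,2]>40)
        mm=np.zeros_like(m);mm[v-10:v+10,u-10:u+10]=m[v-10:v+10,u-10:u+10]
        ys,xs=np.nonzero(mm); print(k,mm.sum(),np.round(P(c,xs.mean(),ys.mean(),52),1),'medz',np.round(np.nanmedian(z[mm]),1))
E
python3 m.py
```

```text
scene 0.0 0.004338582356770833
tin_g [375.5 238.9  28. ] (np.int64(236), (array([364. , 242.8]), array([100.2,  65.4]), 108.1), 20.3)
tin_r [467.  385.4  20.1] (np.int64(250), (array([460.9, 388.8]), array([100.6,  65.1]), 5.7), 20.5)
orange [239.9 256.8  22. ] (np.int64(197), (array([228.4, 261. ]), array([104.4,  59.8]), 175.8), 20.5)
turq [516.  253.5  19.5] (np.int64(269), (array([519.4, 251.8]), array([101.1,  63.3]), 118.1), 19.9)
deck [567.3  85.7  96.7] (np.int64(944), (array([580. ,  57.4]), array([133.6, 128.4]), 92.5), 98.9)
tray [ 502.  -343.6   -1.4] None
kg 45 [429.2 -81.4  52. ] medz 54.1
ky 46 [432.4 -21.5  52. ] medz 52.9
kb 44 [433.8  38.1  52. ] medz 53.1
side 0.0 0.004109700520833333
tin_g [354.2 231.8  28.6] None
tin_r [456.8 380.5  23.3] (np.int64(332), (array([459.3, 390.6]), array([99. , 64.3]), 4.9), 21.9)
orange [223.  246.7  23.5] (np.int64(442), (array([224.7, 263.9]), array([97.6, 65.9]), 175.9), 21.7)
turq [514.5 242.8  26.9] (np.int64(363), (array([515.3, 251.1]), array([101.3,  63.1]), 116.8), 21.9)
deck [577.9  46.6 102.3] (np.int64(1208), (array([578.2,  59.5]), array([136.2, 123.4]), 91.7), 100.9)
tray [ 491.3 -326.3    4.1] (np.int64(5576), (array([ 487.1, -326. ]), array([323.8, 151.2]), 140.3), 5.5)
kb 83 [428.1  38.9  52. ] medz 55.5
ky 95 [425.9 -21.1  52. ] medz 54.8
kg 84 [423.6 -80.6  52. ] medz 54.8
```

```bash
cat >> h.py <<'E'
def up(z=260):
    p=np.array(read_state()['eef_pos']); 
    if p[2]<z-3: movel([p[0],p[1],z])
def go(p,yaw,z=None):
    "joint move to p, tool down, choosing jaw half-turn nearest to the present joints and within range"
    q0=np.array(read_state()['qpos']); best=None
    for y in (yaw,yaw+np.pi):
        q=inverse_kinematics(list(p),down(y))
        if q is not None:
            d=abs(np.array(q)-q0).max()
            if best is None or d<best[0]: best=(d,y)
    if best is None: raise PlanningError('no ik')
    movep(list(p),down(best[1])); return best[1]
def press(x,y):
    up(); clamp(); go([x,y,200],0); movel([x,y,65])
    hit=movel([x,y,44],max_speed=15,guard=9)
    s=read_state(); print('press',hit,s['eef_pos'],s['ft_force'],s['time'])
    movel([x,y,200])
E
python3 - <<'E'
from h import *
import pickle
press(430,38.5)
open_gripper()
go([560,-30,330],np.pi/2)
c=camera('wrist');save(c,'w1.png',s=1.5);pickle.dump(c,open('w1.pkl','wb'))
go([470,-300,330],np.pi/2)
c=camera('wrist');pickle.dump(c,open('w2.pkl','wb'));cv2.imwrite('pics/w12.png',np.hstack([cv2.imread('pics/w1.png'),cv2.resize(c['image'],(768,576))])[::1])
im=cv2.imread('pics/w12.png');cv2.imwrite('pics/w12.png',cv2.resize(im,(800,300)))
print(np.round(c['cam_to_world'],2).tolist(),read_state()['time'],read_state()['qpos'])
E
```

```text
press True [430.11448088  38.50514235  50.81508679] [-2.75095893  0.92339751 19.35435065] 5.1667
[[0.0, 0.96, 0.29, 544.31], [-1.0, 0.0, -0.0, -298.77], [-0.0, -0.29, 0.96, 471.08], [0.0, 0.0, 0.0, 1.0]] 9.4667 [-0.15890321  0.43955094  0.88766263  1.68161742 -0.36305024  1.19546947
 -0.75043451]
```

View pics/w12.png

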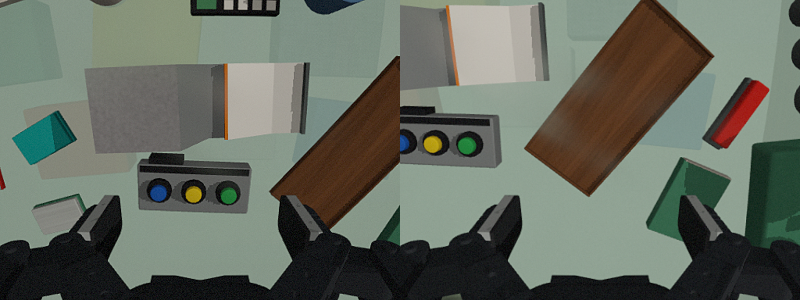

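Wrist view, left: deck at (135,108), lip at (226,100), ramp at (265,100), keys at (158,191), (193,191) and (228,191). Right: tray corners at about (645,0), (712,55), (590,193) and (527,148). Next I'll measure the key height, chute and tray from these.

```bash
cat > m2.py <<'E'
from m import *
c=pickle.load(open('w1.pkl','rb'));W=cloud(c);z=W[...,2];h=cv2.cvtColor(c['image'],cv2.COLOR_BGR2HSV)
f=512/400
for k,(u,v) in dict(kb=(158,191),ky=(193,191),kg=(228,191)).items():
    u,v=int(u*f),int(v*f)
    lo,hi={'kg':(45,85),'ky':(18,38),'kb':(100,130)}[k]
    m=(h[...,0]>lo)&(h[...,0]<hi)&(h[...,1]>130)&(h[...,2]>40)
    mm=np.zeros_like(m);mm[v-20:v+20,u-20:u+20]=m[v-20:v+20,u-20:u+20]
    top=mm&(z>np.nanpercentile(z[mm],50)-2.5); ys,xs=np.nonzero(top)
    zz=np.nanmedian(z[top]);rg=z[v-26:v+26,u-26:u+26]
    print(k,top.sum(),np.round(P(c,xs.mean(),ys.mean(),zz),1),zz,rect(W[top]), 'collar z',np.nanpercentile(z[mm],[5,95]).round(1))
    print('  surround',np.round(z[v,u-28:u+29:4],0))
dk=comp((z>95)&(z<106),(int(135*f),int(108*f)));print('deck',dk.sum(),rect(W[dk]),np.nanmedian(z[dk]))
lip=(h[...,0]>5)&(h[...,0]<20)&(h[...,1]>170)&(z>25)&(z<60)&(W[...,0]>480);print('lip',lip.sum(),rect(W[lip]),np.nanmedian(z[lip]))
rg=(W[...,0]>480)&(W[...,0]<680)&(W[...,1]<140)&(W[...,1]>-240)&(z>4.5)&(h[...,1]<60)
rg=comp(rg,(int(135*f),int(108*f)));
if rg is not None: print('chute',rg.sum(),rect(W[rg]))
c=pickle.load(open('w2.pkl','rb'));W=cloud(c);z=W[...,2];h=cv2.cvtColor(c['image'],cv2.COLOR_BGR2HSV)
m=(h[...,0]<20)&(h[...,1]>90)&(h[...,2]<170);m=comp(m,(int(220*f),int(100*f)))
print('tray',m.sum(),rect(W[m]),np.nanpercentile(W[m][:,2],[5,50,95]).round(1))
ys,xs=np.nonzero(m);hull=cv2.approxPolyDP(cv2.convexHull(np.c_[xs,ys].astype(np.int32)),6,True)[:,0]
for u,v in hull: print(u,v,np.round(P(c,u,v,14),1))
E
python3 m2.py
```

```text
kb 305 [430.7  41.4  55.8] 55.75324664051851 (array([429.9,  41.5]), array([26.5, 26.4]), 159.0) collar z [47.1 57.1]
  surround [ 0. 33. 35. 34. 45. 56. 56. 55. 55. 54. 46. 45. 35. 34. 34.]
ky 310 [428.6 -18.6  55.5] 55.48959135911349 (array([427.7, -18.5]), array([26.9, 26.4]), 140.8) collar z [46.9 56.9]
  surround [43. 35. 33. 34. 47. 53. 56. 56. 55. 54. 45. 43. 34. 33. 33.]
kg 302 [426.2 -78.4  55.6] 55.57164652679552 (array([425.5, -78.3]), array([26.2, 26.1]), 151.9) collar z [48.3 56.9]
  surround [43. 34. 33. 33. 46. 47. 53. 57. 56. 53. 45. 45. 35. 34. 32.]
deck 12845 (array([577.8,  61.4]), array([128.9, 120.8]), 91.5) 99.48697595149184
lip 326 (array([545.6, -48.9]), array([185.6,  67.7]), 149.2) 42.38080571476371
chute 18408 (array([578.9,  28.7]), array([194.5, 120.6]), 92.0)
tray 26785 (array([nan, nan]), array([ 0., nan]), nan) [ 2.3  3.8 12. ]
401 71 [ 569.  -483.7   14. ]
242 251 [ 317.2 -278.8   14. ]
159 190 [ 409.4 -164.4   14. ]
308 0 [ 650.3 -361.2   14. ]
330 2 [ 648.5 -388.2   14. ]
```

```bash
cat > m3.py <<'E'
from m import *
c=pickle.load(open('w1.pkl','rb'));f=1.28
h=cv2.cvtColor(c['image'],cv2.COLOR_BGR2HSV)
m=(h[...,0]>3)&(h[...,0]<22)&(h[...,1]>150)&(h[...,2]>120);m[:, :270]=0;m[:,310:]=0;m[200:]=0
ys,xs=np.nonzero(m);p=np.array([P(c,u,v,44) for u,v in zip(xs,ys)]);print('lip',len(p),rect(p))
E
python3 m3.py
python3 - <<'E'
from h import *
import pickle
up(); clamp(); x,y=430,40; go([x,y,200],0); movel([x,y,62])
f0=np.array(read_state()['ft_force'])
for z in np.arange(58,45.4,-1):
    hit=movel([x,y,z],max_speed=15,guard=30); s=read_state(); print(z,hit,round(s['eef_pos'][2],2),np.round(s['ft_force']-f0,1))
    if hit or s['ft_force'][2]-f0[2]>15: break
movel([x,y,200]); open_gripper(); 
go([440,230,330],np.pi/2)
c=camera('wrist');save(c,'w3.png',s=1.5);pickle.dump(c,open('w3.pkl','wb'));print(read_state()['time'])
E
```

```text
lip 351 (array([582.6, -70.4]), array([118.8,   4.3]), 2.4)
58.0 False 58.06 [ 0.6  0.  -0.3]
57.0 False 57.03 [ 0.8 -0.3  1.3]
56.0 False 56.0 [1.1 1.2 1.7]
55.0 False 54.97 [0.7 1.2 2.5]
54.0 False 53.98 [1.3 1.8 4.5]
53.0 False 52.99 [2.  1.6 4.3]
52.0 False 51.98 [1.6 1.3 3.8]
51.0 False 51.04 [0.6 1.4 7. ]
50.0 False 50.61 [-2.5  0.5 30.6]
18.05
```

View pics/w3.png

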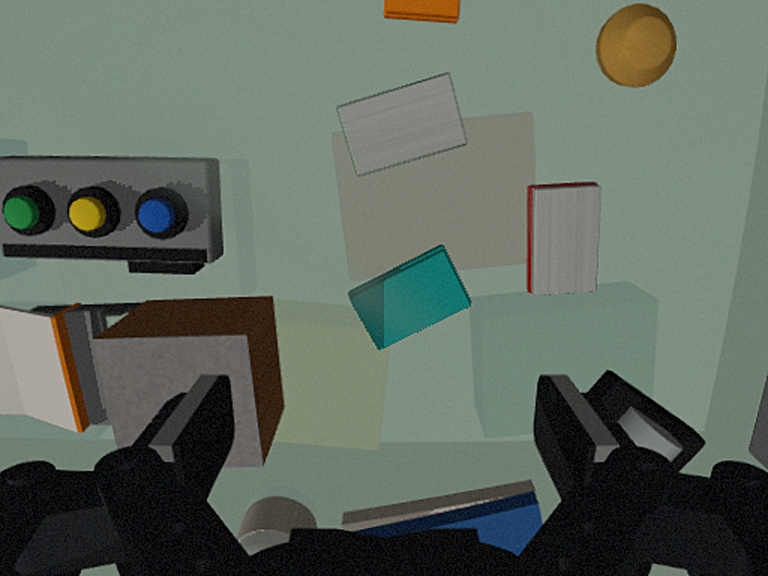

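Blue did bottom out: force rose to 30 N at z 50.6, after about 6 mm of travel. View w3 shows bare-metal tins at (402,122) and (563,238, red rim), with turquoise (410,298) and orange (422,8). Next come a confirming crop and refined tin poses.

Run:
```python
from m import *
c=D['scene'];a=c['image'][125:205,280:375];b=D['side']['image'][125:205,110:235]
A=cv2.resize(a,None,fx=4,fy=4,interpolation=cv2.INTER_CUBIC);B=cv2.resize(b,None,fx=3.3,fy=4,interpolation=cv2.INTER_CUBIC)
cv2.imwrite('pics/crop.png',np.hstack([A,B]))
c=pickle.load(open('w3.pkl','rb'));W=cloud(c)
h=cv2.cvtColor(c['image'],cv2.COLOR_BGR2HSV);z=W[...,2]
for k,(u,v) in dict(g=(402,122),r=(563,238),turq=(410,298)).items():
    u,v=int(u/1.5),int(v/1.5);m=comp((z>14)&(z<32),(u,v))
    m2=comp(m&(h[...,1]<45),(u,v)) if k!='turq' else m
    ys,xs=np.nonzero(m2);p=np.array([P(c,a,b,22) for a,b in zip(xs,ys)])
    print(k,rect(W[m]),rect(p),np.nanmedian(z[m]))
```

```text
g (array([360.1, 245.6]), array([98.2, 59.9]), 106.1) (array([360.3, 245.4]), array([97. , 59.2]), 106.2) 20.58875161623874
r (array([459.2, 392.4]), array([97.5, 60.3]), 3.2) (array([458.6, 390.8]), array([97.2, 60.6]), 3.1) 20.686655766429055
turq (array([515.4, 253.2]), array([97.1, 59.4]), 117.5) (array([513.9, 252.9]), array([96.3, 59.8]), 117.4) 20.482419959735324
```

View pics/crop.png

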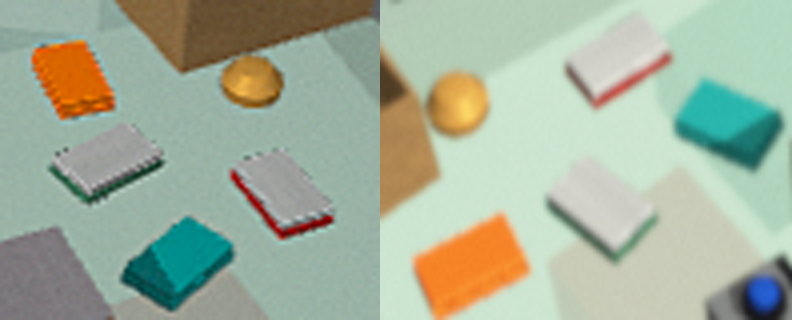

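The crop confirms it: the bare-metal tin with the dark green rim is tin_green and the red-rimmed one is tin_red. The solid orange and turquoise ones are the look-alikes. Picking green first.

```bash
cat >> h.py <<'E'
O=np.array([581.8,-42.2]); TH=np.radians(-88.1); d=np.array([np.cos(TH),np.sin(TH)]); l=np.array([-d[1],d[0]])
def ch(x,z,y=0): p=O+x*d+y*l; return [p[0],p[1],z]
YAW=TH+np.pi/2   # jaws across the chute
def pick(x,y,yaw,z=0):
    up(); open_gripper(); go([x,y,150],yaw); movel([x,y,30])
    hit=movel([x,y,z],max_speed=40,guard=8); s=read_state(); print('down',hit,s['eef_pos'],s['ft_force'])
    if hit: movel([x,y,s['eef_pos'][2]+2])
    zt=read_state()['eef_pos'][2]; clamp(); print('gap',read_state()['finger_gap']); return zt
E
python3 - <<'E'
from h import *
zt=pick(361,244.5,np.radians(16.2),-2)
up(220); s=read_state();print('gap',s['finger_gap'],zt)
go(ch(-103,220),YAW); movel(ch(-103,100+zt+12))
hit=movel(ch(-103,100+zt-2),max_speed=20,guard=6);print(hit,read_state()['eef_pos'])
open_gripper(); movel(ch(-103,240))
import pickle
go([540,90,330],np.pi/2)
c=camera('wrist');save(c,'w4.png');pickle.dump(c,open('w4.pkl','wb'));print(read_state()['time'])
E
```

```text
down False [361.07366118 244.52030773  -1.87739871] [-0.12052999  0.75396896  0.09223631]
gap 60.41411681469422
gap 60.69044049780252 -1.877398709945237
True [578.33308514  60.81009386  98.55360015]
28.5583
```

View pics/w4.png

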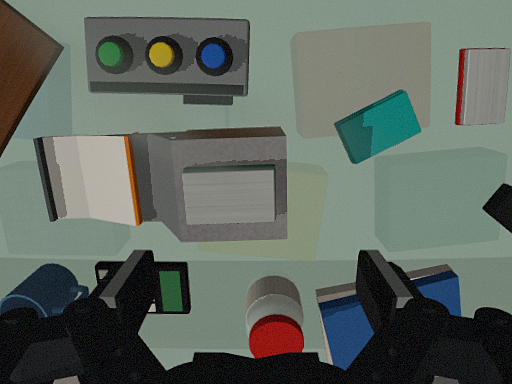

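Wrist view: the green tin lies squarely on the deck at (228,195). Pushing it now.

```bash
cat >> h.py <<'E'
def push(y=0,look=None):
    import pickle
    up(); clamp(); go(ch(-185,240),YAW); movel(ch(-185,104,y))
    for x,z,v in ((-86,104,60),(-60,109,50),(-20,123,50),(14,128,50)):
        hit=movel(ch(x,z,y),max_speed=v,guard=25); s=read_state(); print(x,hit,np.round(s['eef_pos'],1),np.round(s['ft_force'],1))
        if hit: break
        if look and x==-86: c=camera('side');save(c,look+'_mid.png')
    if hit: return False
    up(240); go([500,40,330],np.pi/2); open_gripper(); wait(.3)
    for n in ('side','wrist'):
        c=camera(n); pickle.dump(c,open(look+n+'.pkl','wb')); save(c,look+n+'.png')
    cv2.imwrite('pics/'+look+'.png',np.hstack([cv2.resize(cv2.imread('pics/'+look+'side.png')[120:290,180:360],(400,378)),cv2.resize(cv2.imread('pics/'+look+'wrist.png'),(400,378))]))
    print(read_state()['time']); return True
E
python3 -c "
from h import *
push(0,'pg')"
```

```text
-86 False [578.9  44.  104. ] [1.1 0.  0.4]
-60 False [579.8  17.8 109. ] [-0.5  0.2 -0.3]
-20 False [581.1 -21.9 123. ] [-0.3  0.6  0.3]
14 False [582.2 -55.9 128. ] [ 0.3  0.5 -0.4]
39.65
```

```bash
ls pics
```

```text
crop.png
pg.png
pg_mid.png
pgside.png
pgwrist.png
scene0.png
side0.png
w1.png
w12.png
w3.png
w4.png
```

View pics/pg.png

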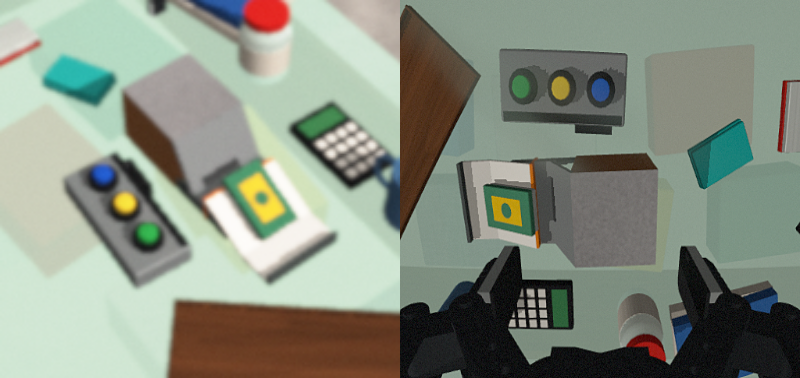

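The side crop shows the green tin face up on the ramp: green lid with yellow label at (260,200), and at (510,210) in the wrist half. Next I measure it, grip it with the tool tilted 24°, and place it.

```bash
cat >> h.py <<'E'
TR=np.array([489,-325.]); TA=np.radians(-39.5); t=np.array([np.cos(TA),np.sin(TA)])
def lid(c):
    "lid of a turned tin on the ramp: top centre, yaw of its length about the ramp normal, tilt, area"
    W=cloud(c); q=(W[...,:2]-O); x=q@d; y=q@l; sv=cv2.cvtColor(c['image'],cv2.COLOR_BGR2HSV)
    m=(x>20)&(x<165)&(abs(y)<60)&(sv[...,1]>90)&(W[...,2]>12)&(W[...,2]<95)
    h=W[...,2]-(44-(x-31)*np.tan(np.radians(24))); m&=(h>10)
    m=cv2.morphologyEx(m.astype(np.uint8),cv2.MORPH_OPEN,np.ones((3,3))).astype(bool)
    k,lab,st,_=cv2.connectedComponentsWithStats(m.astype(np.uint8)); m=lab==1+st[1:,4].argmax()
    A=np.c_[x[m],y[m],np.ones(m.sum())]; zz=W[m][:,2]; co,*_=np.linalg.lstsq(A,zz,rcond=None)
    r=abs(A@co-zz)<5; co,*_=np.linalg.lstsq(A[r],zz[r],rcond=None)
    tilt=np.arctan(-co[0]); (cc,s,a)=cv2.minAreaRect(np.c_[A[r,0]/np.cos(tilt),A[r,1]].astype(np.float32))
    if s[0]<s[1]: a+=90
    a=(a+90)%180-90; cx=cc[0]*np.cos(tilt)
    return dict(x=cx,y=cc[1],z=co@[cx,cc[1],1],yaw=a,tilt=np.degrees(tilt),size=s,n=int(m.sum()))
E
python3 - <<'E'
from h import *
import pickle
for n in('side','wrist'): print(n,lid(pickle.load(open('pg'+n+'.pkl','rb'))))
p=np.array(read_state()['eef_pos']);go(ch(110,330)[:1]+[ch(110,0)[1],330],np.pi/2) if 0 else go(ch(75,330,40),YAW)
c=camera('wrist');pickle.dump(c,open('w5.pkl','wb'));print(lid(c));save(c,'w5.png')
E
```

```text
side {'x': np.float64(74.11410836686616), 'y': -3.5286712646484375, 'z': np.float64(49.625193092307875), 'yaw': 0.46290892362594604, 'tilt': np.float64(23.741269237433286), 'size': (97.33747863769531, 56.857643127441406), 'n': 457}
wrist {'x': np.float64(72.26377595518287), 'y': -0.4050464630126953, 'z': np.float64(48.006468491737806), 'yaw': -0.14464569091796875, 'tilt': np.float64(23.42387958543588), 'size': (61.54609680175781, 100.46300506591797), 'n': 2626}
{'x': np.float64(72.84397331790315), 'y': 6.03868293762207, 'z': np.float64(48.16858325727678), 'yaw': 1.8384126424789429, 'tilt': np.float64(23.74476972714384), 'size': (68.29725646972656, 49.79150390625), 'n': 1536}
```

```bash
cat >> h.py <<'E'
def ramp_pick(x,y,z,tilt=24,yaw=0.,depth=23):
    a=np.radians(tilt); w=np.radians(yaw); D=np.r_[d,0]; L=np.r_[l,0]; Z=np.array([0,0,1.])
    n=np.cos(a)*Z+np.sin(a)*D; u=np.cos(a)*D-np.sin(a)*Z
    jx=np.cos(w)*L-np.sin(w)*u; top=np.array(ch(x,z,y)); best=None; q0=np.array(read_state()['qpos'])
    for s in (1,-1):
        R=np.c_[s*jx,np.cross(-n,s*jx),-n]; q=inverse_kinematics(list(top+90*n),R)
        if q is not None:
            e=abs(np.array(q)-q0).max()
            if best is None or e<best[0]: best=(e,R)
    R=best[1]; up(); open_gripper(); movep(list(top+150*n),R); movel(list(top+15*n),R)
    hit=movel(list(top-depth*n),R,max_speed=30,guard=8); dep=(top-np.array(read_state()['eef_pos']))@n
    print('ramp',hit,'depth',dep,read_state()['ft_force'])
    if hit: movel(list(top-(dep-1.5)*n),R,max_speed=20); dep-=1.5
    clamp(); print('gap',read_state()['finger_gap']); movel(list(top+100*n),R,max_speed=100); print('gap',read_state()['finger_gap'])
    return dep
def place(s,dep):
    p=TR+s*t; go([p[0],p[1],230],TA+np.pi/2); zt=5+22-dep
    movel([p[0],p[1],zt+15]); hit=movel([p[0],p[1],zt-4],max_speed=20,guard=6); st=read_state(); print('place',hit,st['eef_pos'],st['finger_gap'])
    open_gripper(); movel([p[0],p[1],240]); print(read_state()['time'])
E
python3 - <<'E'
from h import *
dep=ramp_pick(73,-1.5,48.5); place(75,dep)
go([460,290,330],np.pi/2)
import pickle
c=camera('wrist');save(c,'w6.png');pickle.dump(c,open('w6.pkl','wb'))
c=camera('side');save(c,'s6.png',s=1.5)
cv2.imwrite('pics/v6.png',np.hstack([cv2.resize(cv2.imread('pics/s6.png'),(480,360)),cv2.resize(cv2.imread('pics/w6.png')[:250],(320,360)) ]))
E
```

```text
ramp False depth 22.829759309242338 [-0.315002   -0.31326672 -0.23650753]
gap 60.77559021417845
gap 60.72840787810886
place True [ 546.73799997 -372.63736028    3.48233028] 60.77522188971842
51.2417
```

View pics/v6.png

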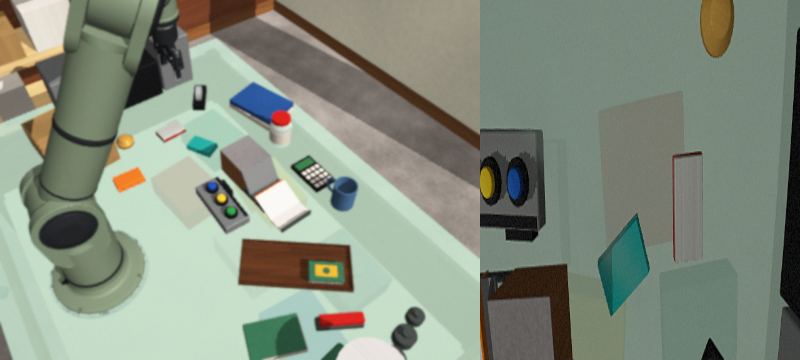

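The green tin is flat and face up in the tray at (326,271). Re-measuring red, since it may have been knocked.

Run:
```python
from m import *
c=pickle.load(open('w6.pkl','rb'));W=cloud(c)
h=cv2.cvtColor(c['image'],cv2.COLOR_BGR2HSV);z=W[...,2]
m=comp((z>14)&(z<32),(331,143));m2=comp(m&(h[...,1]<45),(331,143))
ys,xs=np.nonzero(m2);p=np.array([P(c,a,b,22) for a,b in zip(xs,ys)])
R=rect(p);print(rect(W[m]),R)
ok=abs(R[1][0]-98)<6 and abs(R[1][1]-61)<5
if ok:
    a=R[2] if R[2]<90 else R[2]-180
    x,y=R[0]
    zt=pick(x,y-.5,np.radians(a+90),-2)
    up(220); s=read_state();print('gap',s['finger_gap'],zt)
    if s['finger_gap']>50:
        go(ch(-103,220),YAW); movel(ch(-103,100+zt+12))
        hit=movel(ch(-103,100+zt-2),max_speed=20,guard=6);print(hit,read_state()['eef_pos'])
        open_gripper(); movel(ch(-103,240)); push(0,'pr')
        for n in('side','wrist'): print(n,lid(pickle.load(open('pr'+n+'.pkl','rb'))))
```

```text
(array([459.6, 392.6]), array([97.1, 59. ]), 3.5) (array([459. , 391.6]), array([96.3, 58.8]), 3.3)
down False [459.05504536 391.25010362  -1.80432666] [0.19673856 1.02846612 0.05831376]
gap 60.775092607237816
gap 60.707710449210346 -1.804326660482674
True [578.35419637  60.65271797  98.52686306]
-86 False [578.9  43.9 104. ] [ 0.9  0.1 -0.5]
-60 False [579.8  17.8 109. ] [ 0.5  0.6 -1. ]
-20 False [581.1 -21.9 122.9] [ 0.7 -0.7 -0.9]
14 False [582.2 -55.9 128. ] [0.7 0.2 0.2]
73.175
side {'x': np.float64(75.2240905674072), 'y': -1.944833755493164, 'z': np.float64(49.25678016656512), 'yaw': -1.0397186279296875, 'tilt': np.float64(23.053657840303213), 'size': (60.848506927490234, 101.55811309814453), 'n': 613}
wrist {'x': np.float64(73.01210985331903), 'y': -0.4881248474121094, 'z': np.float64(47.70724603997779), 'yaw': 0.2041780650615692, 'tilt': np.float64(23.240820710056777), 'size': (102.51634216308594, 61.49760818481445), 'n': 2741}
```

View pics/pr.png

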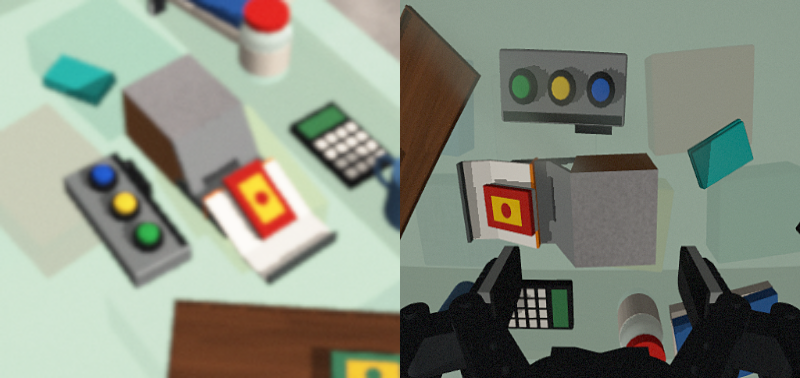

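The red tin is face up on the ramp at (510,210). I'll pick it, then check the green tin's pose in the tray before placing.

```bash
cat > tray.py <<'E'
from m import *
def tins(c):
    W=cloud(c);q=W[...,:2]-TR;tt=np.array([-t[1],t[0]]);a=q@t;b=q@tt;z=W[...,2]
    h=cv2.cvtColor(c['image'],cv2.COLOR_BGR2HSV)
    for k,(lo,hi) in dict(green=(45,95),red=(0,12)).items():
        H=h[...,0];m=((H>lo)&(H<hi)|((H>170)&(k=='red')))&(h[...,1]>110)&(z>17)&(abs(a)<165)&(abs(b)<75)
        if m.sum()>100: print(k,m.sum(),'tray coords',rect(np.c_[a[m],b[m]]),'z',np.nanpercentile(z[m],[5,50,95]).round(1))
E
python3 - <<'E'
from tray import *
dep=ramp_pick(74,-1,48.2)
up(260); c=camera('side'); tins(c); c0=camera('scene'); tins(c0)
place(-55,dep)
go([440,-250,330],TA+np.pi/2); c=camera('wrist');tins(c);save(c,'w8.png')
for n in('side','scene'):
    c=camera(n);tins(c);save(c,n+'8.png')
cv2.imwrite('pics/v8.png',np.hstack([cv2.resize(cv2.imread('pics/w8.png'),(400,300)),cv2.resize(cv2.imread('pics/scene8.png'),(400,300))]))
E
```

```text
ramp False depth 22.82438630554284 [-0.88399684 -0.95513972 -0.10438328]
gap 60.66864869063807
gap 60.74424141197105
green 248 tray coords (array([ 85.3, -26.9]), array([94.4, 60.5]), 179.3) z [23.2 27.2 30.8]
green 223 tray coords (array([ 90.8, -22.7]), array([101.9,  64.5]), 178.8) z [20.2 25.1 30. ]
place True [ 446.5010368  -289.99887043    3.5921181 ] 60.39749317977242
84.9167
green 3972 tray coords (array([15.1,  7.2]), array([244. , 120.8]), 176.3) z [ 24.1 383.3 415.8]
red 2707 tray coords (array([-53.9,  15.9]), array([120.7, 101.8]), 91.9) z [ 24.   25.6 408.7]
green 262 tray coords (array([ 85. , -26.9]), array([94.3, 61.9]), 1.0) z [23.8 27.2 30.3]
red 505 tray coords (array([ -0.5, -20.7]), array([322.8, 113.2]), 3.2) z [21.8 26.7 30.7]
green 225 tray coords (array([23.5, -0.9]), array([245.,  88.]), 163.7) z [20.3 25.2 30. ]
red 227 tray coords (array([-1.1,  3.4]), array([306.1, 142. ]), 0.2) z [18.9 24.8 29.4]
```

View pics/v8.png

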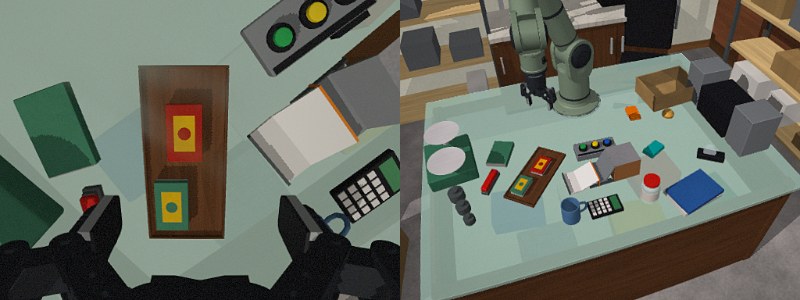

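Both tins are flat, face up and inside the tray walls, with a gap of about 40 mm between them. Green was knocked within the tray to (+87,−25) but is still well clear of the walls. Pressing yellow, then green, then checking.

Run:
```python
from tray import *
for x,y in ((428,-20),(426,-79.7)):
    up(); clamp(); go([x,y,200],0); movel([x,y,60]); f0=read_state()['ft_force'][2]
    hit=movel([x,y,48],max_speed=12,guard=14); s=read_state(); print(hit,round(s['eef_pos'][2],2),round(s['ft_force'][2]-f0,1),s['time'])
    wait(.2); movel([x,y,200]); wait(.3)
go([400,120,330],0); wait(.5)
for n in('side','scene'): c=camera(n);tins(c);save(c,n+'9.png')
a=cv2.imread('pics/scene9.png')[120:320,20:420];cv2.imwrite('pics/v9.png',cv2.resize(a,(800,400)));print(read_state()['time'])
```

```text
True 50.83 19.4 89.4167
True 50.84 18.1 94.1083
green 255 tray coords (array([ 85., -27.]), array([93.5, 60.3]), 179.3) z [23.7 27.3 30.7]
red 498 tray coords (array([ -1.5, -21. ]), array([310. ,  86.8]), 159.6) z [21.3 26.8 30.8]
green 218 tray coords (array([ 89.9, -24.8]), array([101.6,  62.9]), 1.2) z [19.5 25.  28.6]
red 196 tray coords (array([35.1, 14.8]), array([275.5,  74.6]), 9.5) z [19.4 25.5 29.3]
97.3083
```

View pics/v9.png

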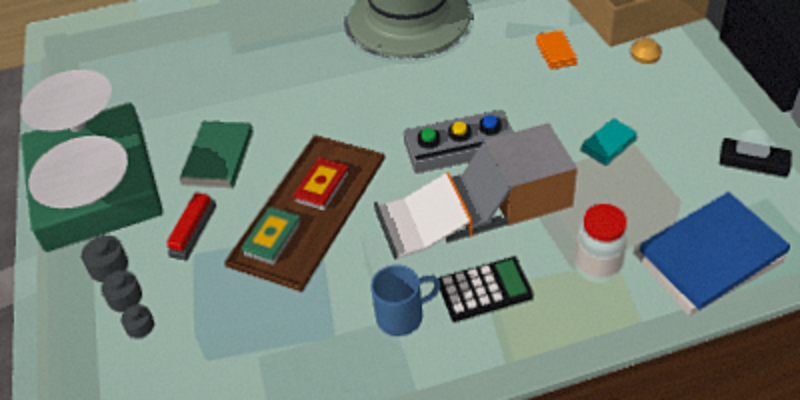

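```bash
python3 -c "
from workcell import *
finish_job()"
```

```text
the job is handed in; nothing more can be done
```

The job is done and handed in at about 97 s. I pressed blue and turned the green and red tins face up on the chute. Both are laid in the tray, and I then pressed yellow and green. There was no blue tin in this run.

- **Keys:** each key went down about 6 mm to its stop (z about 50.8). I pressed blue twice, both before touching any tin. The first press already reached the stop, and the second was only to confirm it.
- **Tins:** the last scene picture shows both face up and inside the tray walls, with about 40 mm between them. Tops measured about 25–27 mm up, as expected for tins lying flat on the tray floor.
- **Other things:** by eye, nothing else on the counter appears to have moved in the last picture. I did not measure this.

**Checks that disagreed:**
- The green tin was set down near tray position (+75, 0) mm, but measured at about (+87, −25) before I placed red. I took this to be the knock the task warned of. It is flat and at least 10 mm clear of the walls, so I left it.
- My colour mask for the red tin also caught the walls or other objects in the final views, so its numbers there are unusable. Its position rests on the set-down pose and the pictures.

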